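# Stack the stepped spacers on the microscope stand's post

## Task

The microscope stand is being set to a new working height: its post already carries the wide silver spacer. Thread the other two spacers onto the post, flange down, so that they step from wide to narrow going up - the brass one next, then the small blue one on top - each lowered gently until it lies flat on the one below, not let fall down the post. Leave the spacer that is already on the post in its place, and the bottle, jar and circuit board where they are.

Things in the scene. Friction and masses are not known exactly. Their poses are not given: they have to be found in the camera images.
- stand: Fixed stand: white square plate 150 x 150 x 18 mm with a vertical steel post of 22 mm diameter at its centre. Origin at the plate's centre on the bench, z up. The plate's top is at z 18 mm; the post is straight to z 120 mm and its nose narrows from there to 10 mm diameter at its top, z 132 mm.
- post_tip (a point): The top of the post, on its axis, 132 mm above the bench.
- wide_spacer: Silver aluminium spacer, flange 96 mm in diameter, about 0.2 kg; starts loose on the post, flat on the stand's plate, so its hub's top is 50 mm above the bench. Origin: centre of underside, z up the hole. Round flange z 0 to 8 mm, hub of 40 mm diameter z 8 to 32 mm, 28 mm hole through both.
- middle_spacer: Brass spacer, flange 78 mm in diameter, about 0.4 kg; starts flat on the bench, flange down, left or right of the stand. Must end with its underside 50 mm above the bench, on the wide spacer's hub. Origin: centre of underside, z up the hole. Round flange z 0 to 8 mm, hub of 40 mm diameter z 8 to 32 mm, 28 mm hole through both.
- narrow_spacer: Blue anodised aluminium spacer, flange 60 mm in diameter, about 0.1 kg; starts flat on the bench, flange down, on the other side of the stand. Must end with its underside 82 mm above the bench, on the middle spacer's hub. Origin: centre of underside, z up the hole. Round flange z 0 to 8 mm, hub of 40 mm diameter z 8 to 32 mm, 28 mm hole through both.
- spray_bottle: Bystander: standing white bottle with a red label, 52 mm in diameter, 160 mm tall, origin at the centre of its underside.
- jar: Bystander: amber jar with a brass lid, 48 mm in diameter, 45 mm tall, origin at the centre of its underside.
- circuit_board: Bystander: green circuit board lying flat, 100 (its x) x 70 (its y) mm, 8 mm high with its parts, origin at the centre of its underside.
Not all that is in view belongs to the job. Leave any green or pink look-alike of the middle_spacer alone.

How it is judged:
By the outcome, as a careful person would: the job done as asked, in the order asked, and still so for the second after the job is handed in, with the robot touching nothing.
It also fails if it takes over 72 s, if anything falls off the work surface, if the arm or the gripper's body presses on something with over 40 N, if the wrist force passes 120 N, or if a joint passes its speed limit or range.

## Robot

A 6-joint arm with a two-finger parallel gripper is mounted at the origin on the work surface. World frame = base frame: x ahead of the robot, y to its left, z up, the work surface at z = 0. Lengths are in mm, angles in rad, forces in N, time in s.
With the tool pointing down it reaches from about 350 to 800 mm from the base axis. Payload 7.3 kg.
Tool frame: the origin (TCP) lies at the very end of the fingers, on their centre line; the grasp point (between the pads) lies 19 mm behind it; x points along the fingers, z is the direction in which the jaws open and shut, and the axes are right-handed (so a half turn about x gives the same grasp; the last joint's range is limited). The gripper opens to 85 mm and grips with 20 to 120 N. Pads are 22 mm wide; open, the fingers measure 114 mm over their backs; the gripper's body (76 mm by 85 mm) begins 54 mm behind the grasp point. The pads swing forward as they close: fully open they stand 13 mm farther back than shut.
Start: joints at [1.146, 0.342, 1.524, -0, 1.275, -0.146], TCP at [144.466, 504.752, 231.322] pointing down, gripper open.
Joint ranges: [-2.53, 2.53], [-0.77, 2.02], [0.04, 2.7], [-1, 4.14], [0.28, 2.66], [-3.11, 3.11]. Speed limits (rad/s): [2.57, 2.57, 3.14, 3.14, 3.14, 3.14].

## Interface

Orientations are given as a unit quaternion [x, y, z, w].
In Python, from station import read_state, camera, camera_info, job_done gives the robot as it stands.
- The arm moves only by the shell command python3 -m jog 'ROWS' [FORCE]. ROWS is JSON, one flat list of numbers, 7 for each row, row after row: the closure, from 0 (fully open) to 1 (shut), then the shift along the tool's x, y, z in cm, then the turn, a rotation vector about the tool's x, y, z in degrees. A call has 1 to 12 rows; each row is the pose to reach, as a shift and turn from the pose commanded when the call began, along the tool's axes at that moment; what a row does not reach only later rows make up. A row lasts 1/12 s, in which the tool goes at most 41.7 mm and 7.16 degrees, less where a joint would pass 70% of its speed; a pose out of reach is approached as far as the arm can. A call with a gripper value outside its range is refused whole. The fingers move at their own pace and stop on an object; FORCE is the grip in N (left out, the last holds). Time passes only in rows, so rows that repeat a pose let the fingers close. It gives the time, the measured TCP pose, the force and the opening at its end, in the units of the state.
- read_state(): the state, without advancing time (a new reading comes with each control period).
- camera(name): name is "scene" or "side" or "wrist"; returns (picture, depth): 480x640x3 uint8, red, green, blue; 480x640 float32, mm along the optical axis (not along the pixel's ray), 0 where there is no reading.
- camera_info(name): a dict with "intrinsics" (3x3 intrinsics, pixels), "distortion" ([k1, k2, p1, p2, k3] as OpenCV has them; the pictures are not rectified), "xyz" and "orientation" of the camera in the world; the wrist camera has in their place "tool_from_camera" (4x4, takes a point from camera to tool coordinates, whose origin is the TCP and whose axes are the tool frame's). Camera axes: x right, y up, looking along -z (the intrinsics and any distortion apply to the point x, -y, -z); pixel columns grow to the right and rows downward; lengths in mm; the calibration is good to about 2 mm. A picture is of the moment at which its call begins: read the wrist's pose just before it. camera_info takes no time and is no camera call.
- job_done(): hands the job in, once; it reports no verdict.
The state is a dict: "time_s": time; "qpos": joint angles; "qd": joint speeds; "joint_efforts": joint torques, N m; "ee_pos": TCP position; "tool_rot": TCP orientation; "wrist_force": force on the tool from outside, world axes, zero at the start; "moment": the same for the moment, N m; "opening": finger opening in mm.
Only numpy, scipy, OpenCV 4.12 (cv2) and the standard library are available. Lean on these libraries where they do the work, as an engineer would, in place of code of your own. Each camera call takes 0.05 s, during which the arm holds its last target.

## Working session

There is one attempt and no reset: what is moved stays moved. The work goes in short steps, Python scripts to look and compute and a shell command to move; the robot and the scene stay as the last step left them, time stands still between calls to the robot, and variables do not carry over. Pictures are saved under pics/ and viewed, and the job is handed in when it is done.

```bash
mkdir -p pics; ls; python3 - <<'E'
from station import *
import cv2
s=read_state(); print(s)
for n in ["scene","side","wrist"]:
    p,d=camera(n); cv2.imwrite(f"pics/{n}0.png",p[:,:,::-1]); print(n,camera_info(n), (d>0).mean())
E
```

```text
pics
{'time_s': 0.0, 'qpos': array([ 1.14601831e+00,  3.42708974e-01,  1.52503089e+00, -9.02087303e-06,
        1.27542371e+00, -1.45987567e-01]), 'qd': array([ 1.09894515e-05, -8.43574335e-04, -2.22812851e-04,  9.76776183e-04,
        1.32604717e-03,  1.48168426e-03]), 'joint_efforts': array([-5.87077448e-04, -4.33673823e+01, -2.46013498e+01, -3.98017701e-04,
        7.84746255e-03, -9.73506673e-06]), 'ee_pos': array([144.27830224, 504.35396168, 230.62826845]), 'tool_rot': array([-0.42594756,  0.56510743,  0.42540964,  0.56413554]), 'wrist_force': array([-0.92230914,  0.449162  , -0.08532768]), 'moment': array([ 0.01910579, -0.03561262,  0.02135686]), 'opening': 85.11055573809375}
scene {'intrinsics': array([[463.47958527,   0.        , 318.76699583],
       [  0.        , 463.47958527, 241.761741  ],
       [  0.        ,   0.        ,   1.        ]]), 'distortion': array([-0.09720199,  0.        ,  0.        ,  0.        ,  0.        ]), 'xyz': array([1164.37617036,   14.61024427,  959.95317336]), 'orientation': array([0.2152982 , 0.22437941, 0.6761286 , 0.66794512])} 0.9959733072
[... 366 characters left out ...]
-0.09225862, -0.23244086,  0.91107584])} 0.996025390625
wrist {'intrinsics': array([[370.19395211,   0.        , 311.5226134 ],
       [  0.        , 370.19395211, 241.44805952],
       [  0.        ,   0.        ,   1.        ]]), 'distortion': array([-0.06206178,  0.        ,  0.        ,  0.        ,  0.        ]), 'tool_from_camera': array([[-6.78617480e-04,  3.05329948e-01, -9.52246377e-01,
        -1.43436430e+02],
       [ 8.54093367e-04,  9.52246426e-01,  3.05329355e-01,
         7.80415222e+01],
       [ 9.99999405e-01, -6.06105476e-04, -9.06991353e-04,
        -8.63852138e-01],
       [ 0.00000000e+00,  0.00000000e+00,  0.00000000e+00,
         1.00000000e+00]])} 0.9960026041666666
```

View pics/scene0.png

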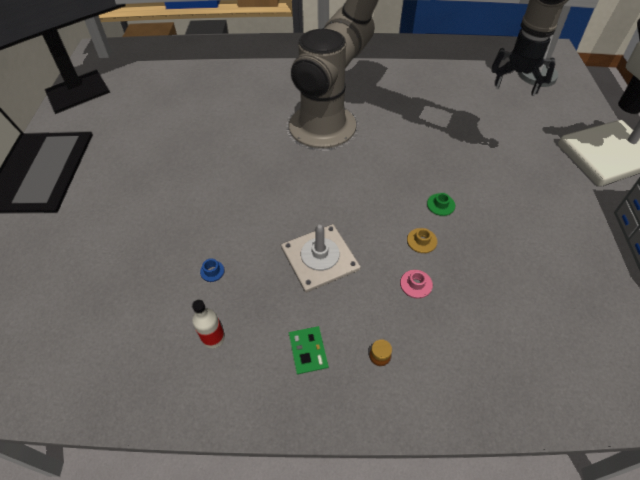

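View pics/side0.png

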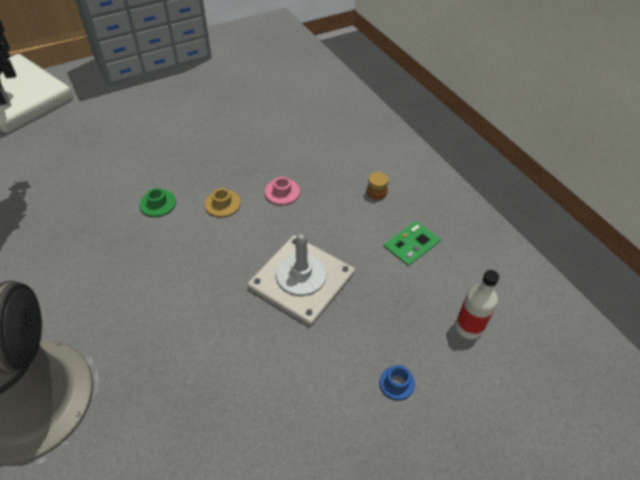

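View pics/wrist0.png

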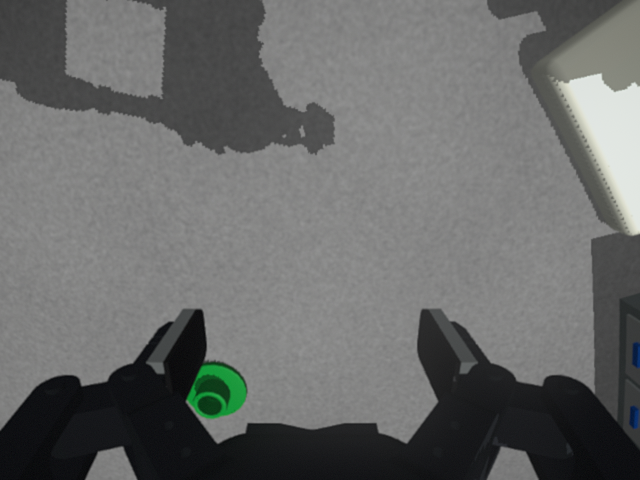

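The scene picture shows three flanged parts on the robot's left: green at (441,204), brass at (423,240) and pink at (417,284). The brass one fits the middle_spacer, and the other two are look-alikes. The blue narrow_spacer is at (212,270), the stand is at (320,255), the bottle at (208,325), the board at (308,350) and the jar at (381,352). Next I'll confirm the brass one in an enlarged crop and measure.

```bash
cat > h.py <<'E'
from station import *
import numpy as np, cv2
from scipy.spatial.transform import Rotation as R
def cam_pose(n,st=None):
    i=camera_info(n)
    if n=="wrist":
        st=st or read_state(); T=np.eye(4);T[:3,:3]=R.from_quat(st["tool_rot"]).as_matrix();T[:3,3]=st["ee_pos"]
        T=T@i["tool_from_camera"]; return i,T[:3,:3],T[:3,3]
    return i,R.from_quat(i["orientation"]).as_matrix(),i["xyz"]
def rays(n,uv,st=None):
    i,M,o=cam_pose(n,st)
    q=cv2.undistortPoints(np.asarray(uv,float).reshape(-1,1,2),i["intrinsics"],i["distortion"])[:,0]
    return o,np.c_[q[:,0],-q[:,1],-np.ones(len(q))]@M.T
def onz(n,uv,z,st=None):
    o,d=rays(n,uv,st); return o+d*((z-o[2])/d[:,2])[:,None]
def pts(n,uv,dep,st=None):
    o,d=rays(n,uv,st); uv=np.asarray(uv,int); return o+d*dep[uv[:,1],uv[:,0]][:,None]
def snap(n,name=None):
    st=read_state(); p,d=camera(n)
    if name: cv2.imwrite(f"pics/{name}.png",p[:,:,::-1])
    return p,d,st
def circ(P):
    A=np.c_[2*P[:,:2],np.ones(len(P))]; s=np.linalg.lstsq(A,(P[:,:2]**2).sum(1),rcond=None)[0]
    return s[:2],np.sqrt(s[2]+s[:2]@s[:2])
E
python3 - <<'E'
from h import *
B={"scene":{"brass":(423,240),"blue":(212,270),"green":(441,204),"pink":(417,284)},"side":{"brass":(222,202),"blue":(397,381),"green":(157,202),"pink":(282,190)}}
HS={"brass":((14,100,40),(28,255,255)),"blue":((100,120,40),(125,255,255)),"green":((50,100,30),(75,255,255)),"pink":((160,60,60),(178,255,255))}
for n in B:
    p,d,st=snap(n); hsv=cv2.cvtColor(p,cv2.COLOR_RGB2HSV)
    for k,(u,v) in B[n].items():
        m=cv2.inRange(hsv,*[np.array(x) for x in HS[k]]); w=np.zeros_like(m); w[v-28:v+28,u-28:u+28]=255; m&=w
        m=cv2.morphologyEx(m,cv2.MORPH_CLOSE,np.ones((5,5)))
        vv,uu=np.nonzero(m); P=pts(n,np.c_[uu,vv],d)
        top=P[(P[:,2]>26)&(P[:,2]<40)]; fl=P[(P[:,2]>2)&(P[:,2]<14)]
        c,r=cv2.minEnclosingCircle(fl[:,:2].astype(np.float32))
        c2,r2=cv2.minEnclosingCircle(top[:,:2].astype(np.float32)) if len(top) else (0,0)
        print(n,k,len(P),"flange",np.round(c,1),round(r,1),"z",np.median(fl[:,2]).round(1),"top",np.round(c2,1),round(r2,1),len(top),np.median(top[:,2]).round(1) if len(top) else 0)
    # post & silver
    u,v=(320,245) if n=="scene" else (301,265)
    g=np.mgrid[v-45:v+45,u-50:u+50].reshape(2,-1).T[:,::-1]; P=pts(n,g,d)
    for lo,hi in [(60,118),(125,140),(45,54),(23,29)]:
        Q=P[(P[:,2]>lo)&(P[:,2]<hi)]
        if len(Q): c,r=cv2.minEnclosingCircle(Q[:,:2].astype(np.float32)); print(n,lo,hi,len(Q),np.round(c,1),round(r,1),Q.mean(0).round(1))
p,d,st=snap("scene")
cv2.imwrite("pics/crop1.png",cv2.resize(p[185:305,380:480,::-1],None,fx=5,fy=5,interpolation=cv2.INTER_CUBIC))
E
```

```text
scene brass 600 flange [457.2 259.8] 39.2 z 7.5 top [455.8 259.4] 21.5 104 30.7
scene blue 409 flange [ 557.4 -264.8] 29.9 z 7.1 top [ 556.3 -266.3] 20.7 103 30.6
scene green 497 flange [336.6 328.7] 40.3 z 7.2 top [335.3 326.5] 20.9 84 29.5
scene pink 757 flange [587.6 232.4] 40.7 z 7.1 top [586.1 231.1] 20.9 118 30.5
scene 60 118 131 [517.9  -2.2] 10.0 [520.8  -1.8  89.9]
scene 125 140 36 [514.   -2.2] 8.5 [514.9  -1.8 129.2]
scene 45 54 101 [512.3  -1.4] 20.4 [518.2  -1.3  48.9]
scene 23 29 652 [513.1  -1.7] 89.2 [520.2  -1.6  25.5]
side brass 763 flange [455.  258.9] 39.7 z 7.9 top [456.  259.3] 21.3 147 30.7
side blue 807 flange [ 551.3 -267.5] 29.1 z 8.0 top [ 552.  -265.8] 20.1 236 31.4
side green 758 flange [331.5 326.2] 40.7 z 7.9 top [331.5 324.9] 20.5 143 31.1
side pink 783 flange [585.3 237.7] 46.2 z 7.5 top [584.4 230.5] 21.2 140 31.0
side 60 118 242 [508.2  -3.5] 10.6 [506.9  -7.7  89.5]
side 125 140 56 [509.8  -2.5] 8.0 [509.1  -3.1 129.4]
side 45 54 167 [509.7  -0.7] 20.4 [506.5  -5.7  49. ]
side 23 29 1110 [509.8  -1.5] 86.8 [505.9  -7.8  25.7]
```

View pics/crop1.png

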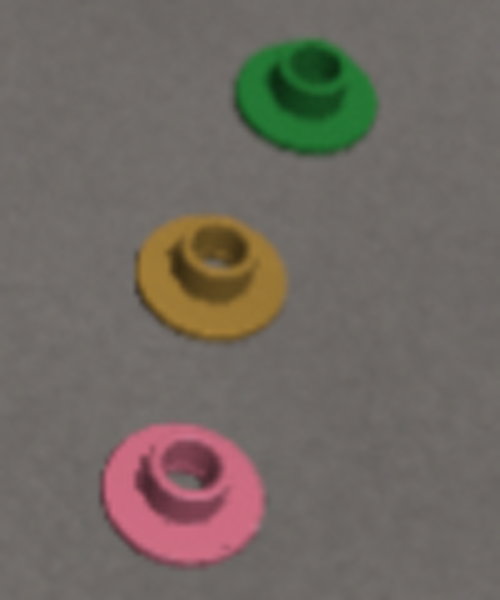

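The crop shows the brass part in the middle, with the green look-alike above it and the pink one below. So the target is brass, at about (456,259). Next I'll work out the tool axes and the first move.

```bash
cat >> h.py <<'E'
def togo(target,st=None,yaw=None):
    "cm along tool axes from measured pose; and rotation vec deg to make x down with tool z at world yaw"
    st=st or read_state(); M=R.from_quat(st["tool_rot"]).as_matrix()
    s=M.T@(np.array(target)-st["ee_pos"])/10
    rv=None
    if yaw is not None:
        z=np.array([np.cos(yaw),np.sin(yaw),0]);x=np.array([0,0,-1.]);D=np.c_[x,np.cross(z,x),z]
        rv=np.degrees(R.from_matrix(M.T@D).as_rotvec()).round(2)
    return s.round(3),rv
E
python3 - <<'E'
from h import *
st=read_state();print(R.from_quat(st["tool_rot"]).as_matrix().round(3))
for y in (0,90,-90,180): print(y,togo((456,259,150),yaw=np.radians(y)))
E
```

```text
[[-0.    -0.961  0.275]
 [-0.     0.275  0.961]
 [-1.     0.    -0.   ]]
0 (array([  8.115, -36.716, -15.037]), array([ 7.403e+01, -2.000e-02,  1.000e-02]))
90 (array([  8.115, -36.716, -15.037]), array([-1.597e+01, -2.000e-02, -1.000e-02]))
-90 (array([  8.115, -36.716, -15.037]), array([ 1.6403e+02, -1.0000e-02,  3.0000e-02]))
180 (array([  8.115, -36.716, -15.037]), array([-1.0597e+02, -1.0000e-02, -2.0000e-02]))
```

```bash
python3 -m jog '[0,1,-2,-1,-2,0,0, 0,2,-5,-2,-5,0,0, 0,3,-9,-3.5,-8,0,0, 0,4,-13,-5,-11,0,0, 0,5,-17,-7,-14,0,0, 0,6,-21,-8.5,-16,0,0, 0,6,-25,-10,-16,0,0, 0,6,-29,-12,-16,0,0, 0,6,-32.5,-13.5,-16,0,0, 0,6,-35,-14.5,-16,0,0, 0,6,-36.7,-15,-16,0,0, 0,6,-36.7,-15,-16,0,0]'
python3 - <<'E'
from h import *
p,d,st=snap("wrist","w1"); print(st["ee_pos"],R.from_quat(st["tool_rot"]).as_matrix().round(3))
hsv=cv2.cvtColor(p,cv2.COLOR_RGB2HSV); m=cv2.inRange(hsv,(14,100,40),(28,255,255))
m=cv2.morphologyEx(m,cv2.MORPH_OPEN,np.ones((3,3)))
vv,uu=np.nonzero(m); P=pts("wrist",np.c_[uu,vv],d,st)
for lo,hi in((28,36),(4,12)):
    Q=P[(P[:,2]>lo)&(P[:,2]<hi)]; print(len(Q),cv2.minEnclosingCircle(Q[:,:2].astype(np.float32)),np.median(Q[:,2]))
E
```

```text
time_s: 1.3
ee_pos: [459.2, 257.0, 171.2]
tool_rot: [-0.499, 0.501, 0.499, 0.501]
wrist_force: [0.3, 0.6, -0.8]
opening: 85.5
[459.22030519 257.043799   171.16038149] [[ 0.002 -1.     0.004]
 [-0.     0.004  1.   ]
 [-1.    -0.002 -0.   ]]
1032 ((455.27532958984375, 259.8910217285156), 20.031919479370117) 32.61216477914272
4323 ((455.4098205566406, 259.916015625), 39.02704620361328) 8.86916851560494
```

View pics/w1.png

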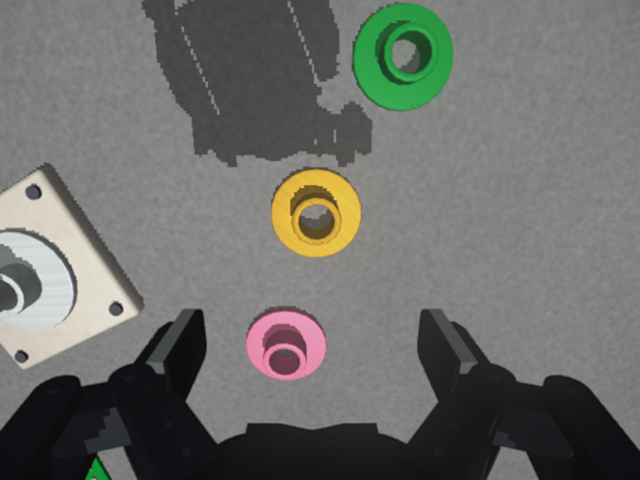

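The wrist view puts the brass part at (316,213), centred between pink (286,343) and green (403,55). That gives a hub centre of (455.3, 259.9). I'll descend around the hub.

```bash
python3 -m jog '[0,2,0.2,0.2,0,0,0, 0.2,5,0.4,0.3,0,0,0, 0.2,8,0.4,0.3,0,0,0, 0.2,11,0.4,0.3,0,0,0, 0.2,13,0.4,0.3,0,0,0, 0.2,14.5,0.4,0.3,0,0,0, 0.2,15.2,0.4,0.3,0,0,0, 0.2,15.6,0.4,0.3,0,0,0, 0.2,15.6,0.4,0.3,0,0,0]' 40
python3 -c "
from h import *
st=read_state();print(st['ee_pos'],st['opening'],st['wrist_force'])
snap('wrist','w2')"
```

```text
time_s: 2.1
ee_pos: [451.3, 263.1, 15.1]
tool_rot: [-0.5, 0.5, 0.501, 0.499]
wrist_force: [-0.4, 0.3, -0.7]
opening: 68.2
[451.33856433 263.09494595  15.14925321] 68.20635414917982 [-0.42653962  0.29842132 -0.65428785]
```

View pics/w2.png

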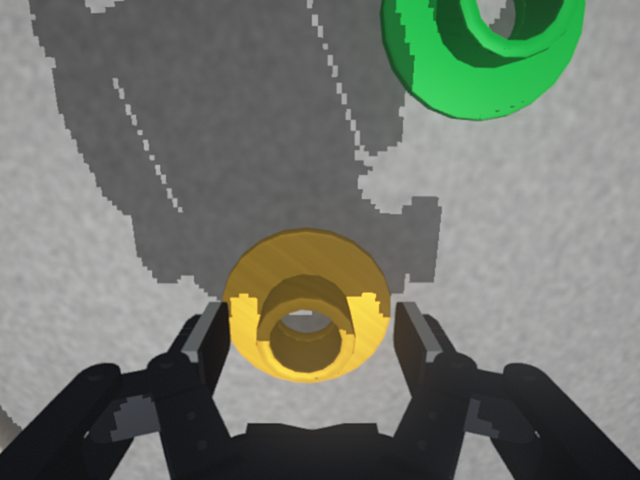

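Both fingers straddle the hub, but the TCP is about 4 mm off because the last reading was taken before the arm settled. I'll correct that and close.

```bash
python3 -m jog '[0.2,0,-0.4,-0.3,0,0,0, 0.2,0,-0.4,-0.3,0,0,0, 0.2,0,-0.4,-0.3,0,0,0]'
python3 - <<'E'
from h import *
p,d,st=snap("wrist"); print(st["ee_pos"])
hsv=cv2.cvtColor(p,cv2.COLOR_RGB2HSV); m=cv2.inRange(hsv,(14,100,40),(28,255,255))
vv,uu=np.nonzero(m); P=pts("wrist",np.c_[uu,vv],d,st)
for lo,hi in((29.5,36),(4,12)):
    Q=P[(P[:,2]>lo)&(P[:,2]<hi)]; print(len(Q),cv2.minEnclosingCircle(Q[:,:2].astype(np.float32)),np.median(Q[:,2]))
E
```

```text
time_s: 2.4
ee_pos: [456.8, 259.6, 16.2]
tool_rot: [-0.5, 0.499, 0.5, 0.501]
wrist_force: [0.2, 0.9, 0.8]
opening: 68.1
[456.82627532 259.57166115  16.18203094]
3906 ((455.1590270996094, 259.9347839355469), 20.165908813476562) 32.54983074864356
12749 ((455.2032775878906, 260.36279296875), 39.19024658203125) 8.869779318405989
```

```bash
python3 -m jog '[0.4,0,0.1,0,0,0,0, 0.5,0,0.1,0,0,0,0, 0.6,0,0.1,0,0,0,0, 0.7,0,0.1,0,0,0,0, 0.7,0,0.1,0,0,0,0, 0.7,0,0.1,0,0,0,0]' 50
python3 -m jog '[0.7,0,0,0,0,0,0]'
python3 -c "
from h import *
for i in range(3):
  p,d,st=snap('wrist','w3');print(st['ee_pos'],st['opening'],st['wrist_force'])
"
```

```text
time_s: 2.95
ee_pos: [455.0, 259.7, 16.0]
tool_rot: [0.5, -0.5, -0.5, -0.5]
wrist_force: [-2.0, 0.6, 6.6]
opening: 38.1
time_s: 3.03
ee_pos: [455.0, 259.7, 16.0]
tool_rot: [0.5, -0.5, -0.5, -0.5]
wrist_force: [-2.0, -0.5, 4.6]
opening: 38.4
[455.02331029 259.73278037  15.96570841] 38.37291398986519 [-2.01927493 -0.48816467  4.60894349]
[455.01389866 259.72456069  15.97261408] 38.16973780222381 [-2.68680507  0.5189112   6.54187798]
[455.03423492 259.74086553  15.9765684 ] 37.994014346399325 [-2.27155266 -1.16677697  5.99002003]
```

View pics/w3.png

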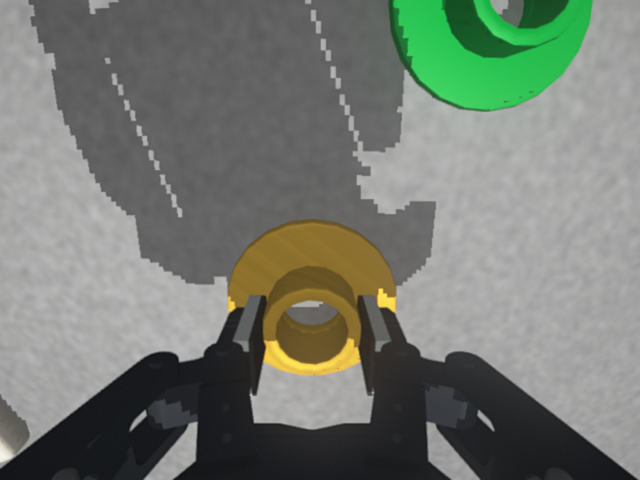

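The brass part is gripped by its hub: pads at (250,330) and (372,330), opening 38 mm. Now I'll lift straight up.

```bash
python3 -m jog '[0.7,-0.3,0,0,0,0,0, 0.7,-1,0,0,0,0,0, 0.7,-2.5,0,0,0,0,0, 0.7,-4.5,0,0,0,0,0, 0.7,-7,0,0,0,0,0, 0.7,-10,0,0,0,0,0, 0.7,-13,0,0,0,0,0, 0.7,-15.5,0,0,0,0,0, 0.7,-17.2,0,0,0,0,0, 0.7,-18,0,0,0,0,0, 0.7,-18,0,0,0,0,0, 0.7,-18,0,0,0,0,0]' 60
python3 -c "
from h import *
p,d,st=snap('wrist','w4');print(st['ee_pos'],st['opening'],st['wrist_force'])
print(togo((480,60,196)))
p,d,st=snap('side','s4')
"
```

```text
time_s: 4.18
ee_pos: [454.5, 259.3, 194.6]
tool_rot: [-0.5, 0.5, 0.5, 0.5]
wrist_force: [-0.4, 0.2, -3.1]
opening: 37.7
[454.49029509 259.34031834 194.63134595] 37.66727855517194 [-0.44363051  0.16899307 -3.12849239]
(array([ -0.195,  -2.573, -19.921]), None)
```

View pics/w4.png

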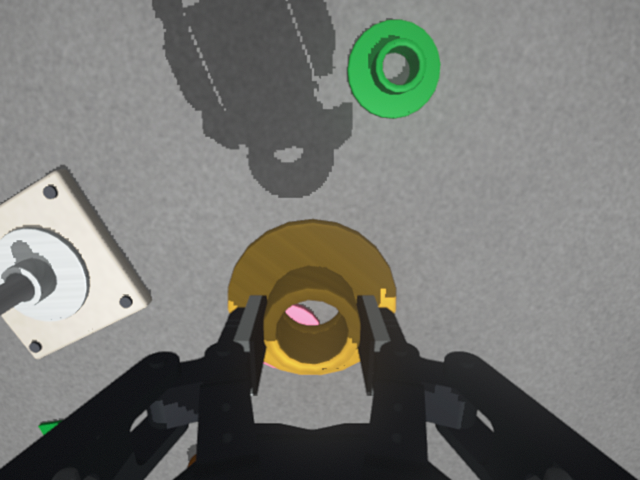

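View pics/s4.png

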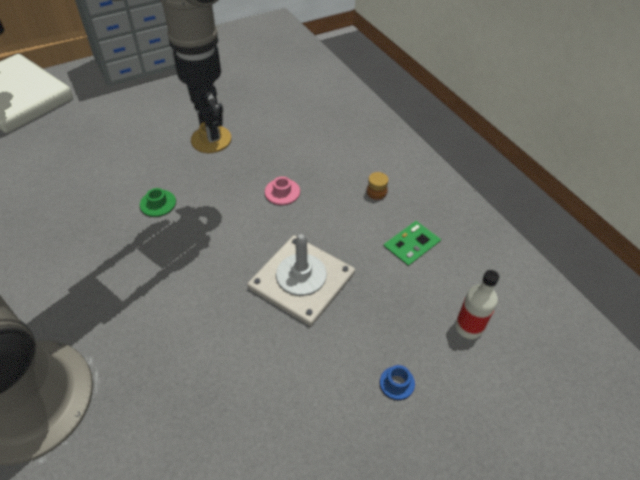

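The brass part hangs level in the grip and is clear of everything (wrist view 312,310; side view 211,138). I'll carry it to a point beyond the post, so the wrist camera looks down on the post tip.

```bash
python3 -m jog '[0.7,0,-0.6,-1,0,0,0, 0.7,0,-1.8,-3,0,0,0, 0.7,0,-3.3,-6,0,0,0, 0.7,0,-5,-9,0,0,0, 0.7,0,-6.7,-12,0,0,0, 0.7,0,-8.3,-15,0,0,0, 0.7,0,-10,-18,0,0,0, 0.7,0,-11.7,-21,0,0,0, 0.7,0,-13,-23.5,0,0,0, 0.7,0,-14,-25.2,0,0,0, 0.7,0,-14.5,-26.1,0,0,0, 0.7,0,-14.5,-26.1,0,0,0]'
python3 -m jog '[0.7,0,0,0,0,0,0, 0.7,0,0,0,0,0,0,0.7,0,0,0,0,0,0]'
cat > tip.py <<'E'
from h import *
import sys
def tip(name):
    p,d,st=snap("wrist",name); print(st["ee_pos"],st["opening"],st["wrist_force"],R.from_quat(st["tool_rot"]).as_matrix().round(4)[:,0])
    g=np.mgrid[0:480,0:640].reshape(2,-1).T[:,::-1]; P=pts("wrist",g,d,st)
    near=np.hypot(P[:,0]-511,P[:,1]+2)
    for lo,hi,r in((129,136,25),(60,118,25),(45,55,25),(24,29,55)):
        Q=P[(P[:,2]>lo)&(P[:,2]<hi)&(near<r)]
        if len(Q)>5: c,rr=cv2.minEnclosingCircle(Q[:,:2].astype(np.float32)); print(lo,len(Q),np.round(c,2),round(rr,2),np.median(Q[:,2]).round(1),Q.mean(0).round(1))
tip(sys.argv[1])
E
python3 tip.py w5
```

```text
time_s: 5.28
ee_pos: [600.5, -3.8, 193.8]
tool_rot: [-0.499, 0.501, 0.5, 0.5]
wrist_force: [0.1, 0.4, -3.2]
opening: 37.9
time_s: 5.53
ee_pos: [599.5, 0.0, 195.2]
tool_rot: [-0.5, 0.499, 0.501, 0.499]
wrist_force: [0.2, 0.2, -3.9]
opening: 37.8
[5.99544662e+02 6.78953461e-03 1.95247055e+02] 37.84371145072986 [ 0.21307946  0.20712844 -3.94137732] [-5.e-04  5.e-04 -1.e+00]
129 531 [511.71  -1.59] 7.17 132.3 [511.9  -1.6 131.9]
45 997 [511.28  -1.21] 20.14 50.6 [ 5.129e+02 -5.000e-01  5.060e+01]
24 9128 [511.26  -1.27] 48.16 26.8 [509.9  -1.2  26.8]
```

View pics/w5.png

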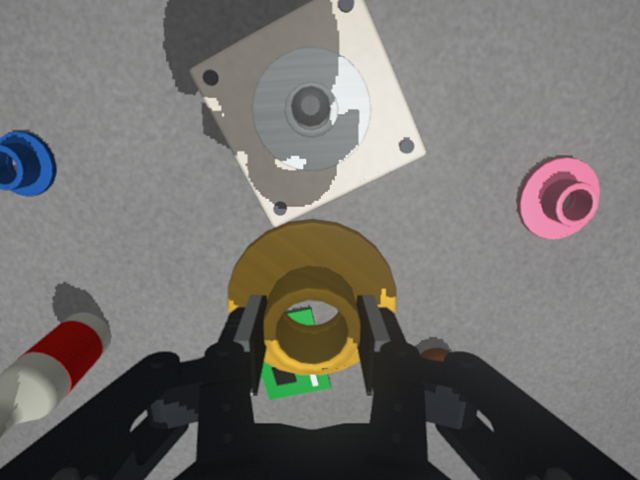

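The wrist view shows the post tip at (310,105), the silver spacer flat around it, and the brass part at (312,320). Next I'll measure where the brass hub sits relative to the TCP.

```bash
cat > hub.py <<'E'
from h import *
import sys
lo,hi=[(14,100,30),(28,255,255)] if sys.argv[1]=="brass" else [(100,120,30),(125,255,255)]
Rf={"brass":39,"blue":30}[sys.argv[1]]
p,d,st=snap("wrist"); print(st["ee_pos"])
m=cv2.inRange(cv2.cvtColor(p,cv2.COLOR_RGB2HSV),lo,hi)
vv,uu=np.nonzero(m); P=pts("wrist",np.c_[uu,vv],d,st)-st["ee_pos"]
P=P[np.hypot(P[:,0],P[:,1])<50]
P=P[np.abs(P[:,2])<40]
h,e=np.histogram(P[:,2],bins=np.arange(-40,40,2)); print([(int(a),int(b)) for a,b in zip(e,h) if b>100])
zt=P[:,2].max(); top=np.percentile(P[:,2],99)
T=P[P[:,2]>top-3]; F=P[(P[:,2]<top-20)&(P[:,2]>top-28)]
for n,Q in(("top",T),("fl",F)):
    c,r=cv2.minEnclosingCircle(Q[:,:2].astype(np.float32)); print(n,len(Q),"rel tcp",np.round(c,2),round(r,2),"z",np.median(Q[:,2]).round(2))
A=np.c_[F[:,:2],np.ones(len(F))]; print("flange slope",np.linalg.lstsq(A,F[:,2],rcond=None)[0][:2].round(4))
E
python3 hub.py brass
```

```text
[ 5.99643313e+02 -5.42914826e-02  1.95399356e+02]
[(-12, 215), (-10, 1363), (-8, 7535), (-6, 419), (-4, 282), (-2, 290), (0, 317), (2, 320), (4, 346), (6, 364), (8, 395), (10, 374), (12, 428), (14, 1023), (16, 2702)]
top 3608 rel tcp [-0.21  2.37] 25.0 z 16.52
fl 9605 rel tcp [ 0.25 -0.96] 39.08 z -7.26
flange slope [ 0.0091 -0.0008]
```

```bash
python3 -m jog '[0.7,0,1,0,0,0,0, 0.7,0,2.5,0,0,0,0, 0.7,0,4.5,-0.1,0,0,0, 0.7,0,6.5,-0.1,0,0,0, 0.7,0,8,-0.1,0,0,0, 0.7,0,8.8,-0.1,0,0,0, 0.7,0,8.8,-0.1,0,0,0, 0.7,0,8.8,-0.1,0,0,0, 0.7,0,8.8,-0.1,0,0,0, 0.7,0,8.8,-0.1,0,0,0]'
python3 tip.py w6; python3 hub.py brass
```

```text
time_s: 6.47
ee_pos: [513.0, -2.4, 195.3]
tool_rot: [0.5, -0.5, -0.5, -0.5]
wrist_force: [0.5, -0.2, -4.1]
opening: 37.6
[513.00091624  -2.40426903 195.30140576] 37.573422989782614 [ 0.49066109 -0.16308516 -4.1467568 ] [ 7.e-04  0.e+00 -1.e+00]
60 96 [505.66  -1.53] 8.84 67.3 [502.2  -1.5  67.5]
45 576 [509.08  -1.02] 19.44 50.5 [499.8  -1.   50.2]
24 4856 [510.69  -1.02] 47.89 26.9 [492.3  -0.8  26.9]
[512.85643323  -2.43111327 195.17459256]
[(-12, 167), (-10, 1215), (-8, 7616), (-6, 406), (-4, 316), (-2, 285), (0, 285), (2, 338), (4, 341), (6, 344), (8, 398), (10, 393), (12, 431), (14, 1008), (16, 2693)]
top 3591 rel tcp [-7.46 -3.82] 28.71 z 16.54
fl 9522 rel tcp [ 0.31 -0.54] 39.1 z -7.23
flange slope [ 0.0087 -0.    ]
```

View pics/w6.png

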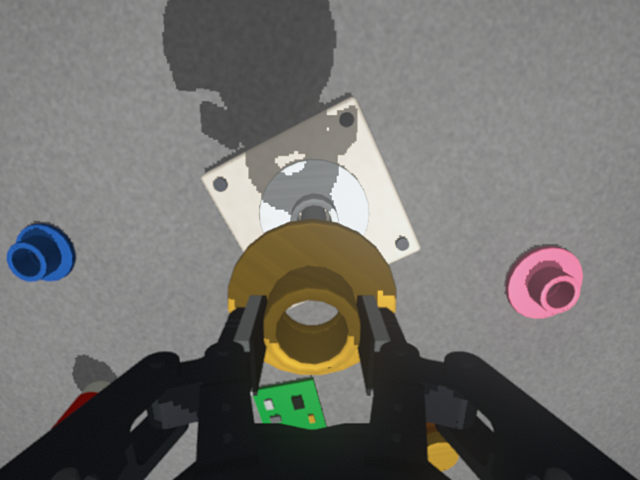

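```bash
python3 -m jog '[0.7,0,0.1,0.1,0,0,0, 0.7,0,0.1,0.1,0,0,0, 0.7,0,0.1,0.1,0,0,0, 0.7,0,0.1,0.1,0,0,0, 0.7,0,0.1,0.1,0,0,0, 0.7,0,0.1,0.1,0,0,0]'
python3 -m jog '[0.7,0,0,0,0,0,0,0.7,0,0,0,0,0,0]'
python3 tip.py w6b
python3 -m jog '[0.7,0,0,0,0,0,0,0.7,0,0,0,0,0,0]'
```

```text
time_s: 7.07
ee_pos: [511.2, -1.4, 195.3]
tool_rot: [0.5, -0.5, -0.5, -0.5]
wrist_force: [0.9, -0.2, -3.6]
opening: 38.0
time_s: 7.23
ee_pos: [511.2, -1.5, 195.3]
tool_rot: [0.5, -0.5, -0.5, -0.5]
wrist_force: [0.1, 0.2, -3.2]
opening: 37.7
[511.15403746  -1.45135326 195.32248829] 37.69029174186164 [ 0.05209277  0.2037119  -3.15956423] [ 1.e-04  1.e-04 -1.e+00]
60 42 [503.88  -1.71] 6.97 63.9 [501.9  -1.7  64. ]
45 535 [507.81  -0.84] 19.49 50.6 [499.   -1.2  50.3]
24 4720 [511.03  -1.13] 47.96 26.8 [491.6  -1.   26.9]
time_s: 7.45
ee_pos: [511.1, -1.4, 195.3]
tool_rot: [-0.5, 0.5, 0.5, 0.5]
wrist_force: [0.0, 0.6, -2.9]
opening: 37.9
```

```bash
python3 -m jog '[0.7,0.5,0,0.05,0,0,0, 0.7,1.3,0,0.05,0,0,0, 0.7,2.2,0,0.05,0,0,0, 0.7,3,0,0.05,0,0,0, 0.7,3.8,0,0.05,0,0,0, 0.7,4.4,0,0.05,0,0,0, 0.7,4.9,0,0.05,0,0,0, 0.7,5.4,0,0.05,0,0,0, 0.7,5.9,0,0.05,0,0,0, 0.7,6.4,0,0.05,0,0,0, 0.7,6.4,0,0.05,0,0,0]'
python3 -c "
from h import *
p,d,st=snap('wrist','w7');print(st['ee_pos'],st['opening'],st['wrist_force'],st['moment'])
snap('side','s7');snap('scene','c7')
a=cv2.imread('pics/s7.png')[180:330,220:400];b=cv2.imread('pics/c7.png')[170:320,230:410]
cv2.imwrite('pics/m7.png',cv2.resize(np.hstack([a,b]),None,fx=2.2,fy=2.2,interpolation=3))
"
```

```text
time_s: 8.37
ee_pos: [510.6, -0.9, 130.3]
tool_rot: [-0.5, 0.5, 0.501, 0.5]
wrist_force: [-0.8, 0.2, -3.7]
opening: 37.7
[510.6493272   -0.87548322 130.30492577] 37.695630376330946 [-0.81731726  0.21816661 -3.70732199] [ 0.0029253   0.02105435 -0.05950681]
```

View pics/m7.png

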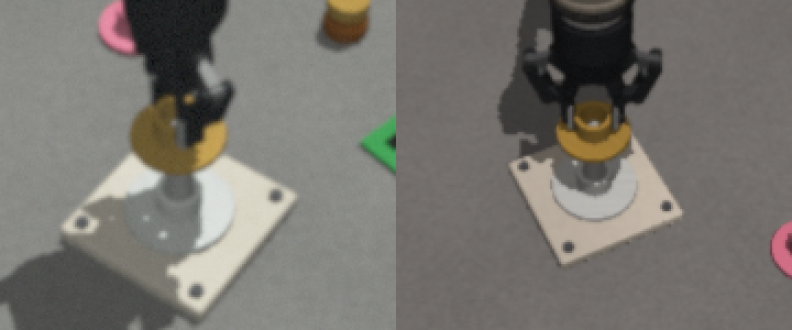

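View pics/w7.png

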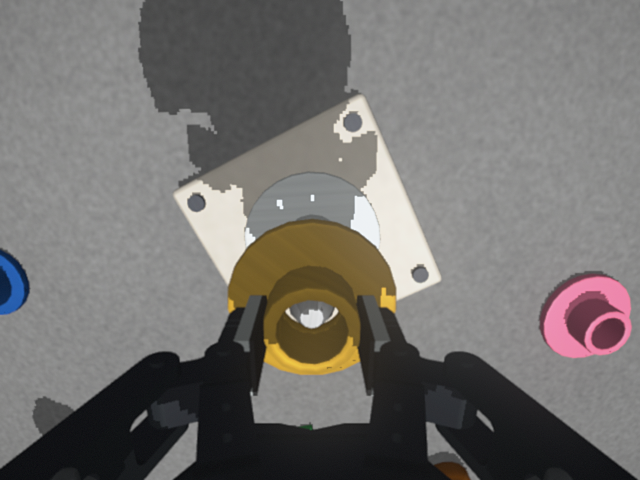

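The post nose shows inside the brass hole at (312,317), and the force is unchanged. I'll keep descending.

```bash
python3 -m jog '[0.7,0.4,0,0,0,0,0, 0.7,1,0,0,0,0,0, 0.7,1.6,0,0,0,0,0, 0.7,2.2,0,0,0,0,0, 0.7,2.8,0,0,0,0,0, 0.7,3.4,0,0,0,0,0, 0.7,4,0,0,0,0,0, 0.7,4.6,0,0,0,0,0, 0.7,5.1,0,0,0,0,0, 0.7,5.5,0,0,0,0,0, 0.7,5.7,0,0,0,0,0, 0.7,5.7,0,0,0,0,0]'
python3 -m jog '[0.7,0,0,0,0,0,0, 0.7,0,0,0,0,0,0]'
```

```text
time_s: 9.52
ee_pos: [510.9, -0.9, 73.8]
tool_rot: [-0.5, 0.5, 0.5, 0.5]
wrist_force: [-0.3, -0.4, -3.5]
opening: 37.8
time_s: 9.68
ee_pos: [511.4, -1.0, 74.6]
tool_rot: [0.5, -0.5, -0.5, -0.5]
wrist_force: [-0.2, 0.6, -2.9]
opening: 38.1
```

```bash
python3 -m jog '[0.7,0.2,0,0,0,0,0, 0.7,0.4,0,0,0,0,0, 0.7,0.55,0,0,0,0,0, 0.7,0.65,0,0,0,0,0, 0.7,0.7,0,0,0,0,0, 0.7,0.7,0,0,0,0,0, 0.7,0.7,0,0,0,0,0]'
python3 -m jog '[0.7,0.05,0,0,0,0,0,0.7,0.1,0,0,0,0,0,0.7,0.1,0,0,0,0,0]'
```

```text
time_s: 10.27
ee_pos: [511.2, -1.0, 67.3]
tool_rot: [-0.5, 0.5, 0.5, 0.5]
wrist_force: [0.6, -0.0, -3.3]
opening: 38.2
time_s: 10.52
ee_pos: [511.1, -0.9, 66.2]
tool_rot: [-0.5, 0.5, 0.5, 0.5]
wrist_force: [0.4, -0.8, -3.4]
opening: 37.4
```

```bash
python3 -m jog '[0.7,0.05,0,0,0,0,0,0.7,0.05,0,0,0,0,0,0.7,0.05,0,0,0,0,0]'
python3 -m jog '[0.7,0.05,0,0,0,0,0,0.7,0.05,0,0,0,0,0,0.7,0.05,0,0,0,0,0]'
```

```text
time_s: 10.77
ee_pos: [511.2, -0.9, 66.1]
tool_rot: [0.5, -0.5, -0.5, -0.5]
wrist_force: [-1.4, 0.2, 1.0]
opening: 37.7
time_s: 11.02
ee_pos: [511.2, -0.9, 66.0]
tool_rot: [0.5, -0.5, -0.5, -0.5]
wrist_force: [-3.0, 0.4, 6.6]
opening: 37.7
```

The part has seated: the force went from −3.4 to +6.6 N at z 66. I'll release it and look.

```bash
python3 -m jog '[0.45,0,0,0,0,0,0,0.4,0,0,0,0,0,0,0.35,0,0,0,0,0,0,0.3,0,0,0,0,0,0,0.2,0,0,0,0,0,0,0.2,0,0,0,0,0,0]' 20
python3 -c "
from h import *
p,d,st=snap('wrist','w8');print(st['ee_pos'],st['opening'],st['wrist_force'])
snap('side','s8');snap('scene','c8')
a=cv2.imread('pics/s8.png')[180:330,220:400];b=cv2.imread('pics/c8.png')[170:320,230:410]
cv2.imwrite('pics/m8.png',cv2.resize(np.hstack([a,b]),None,fx=2.2,fy=2.2,interpolation=3))
"; python3 hub.py brass
```

```text
time_s: 11.52
ee_pos: [511.2, -0.9, 65.2]
tool_rot: [-0.5, 0.5, 0.5, 0.5]
wrist_force: [-0.2, 0.3, -0.5]
opening: 68.5
[511.1921576   -0.9386431   65.23011301] 68.53381403857612 [-0.21932455  0.25928647 -0.52543784]
[511.16253857  -0.91612037  65.25847563]
[(-10, 223), (-8, 8339), (-6, 3229), (-4, 146), (-2, 175), (0, 174), (2, 178), (4, 193), (6, 203), (8, 210), (10, 220), (12, 220), (14, 314), (16, 2128), (18, 439)]
top 2726 rel tcp [ 0.16 -0.86] 20.1 z 17.4
fl 11958 rel tcp [ 0.18 -0.71] 38.92 z -6.36
flange slope [0.0038 0.0003]
```

View pics/m8.png

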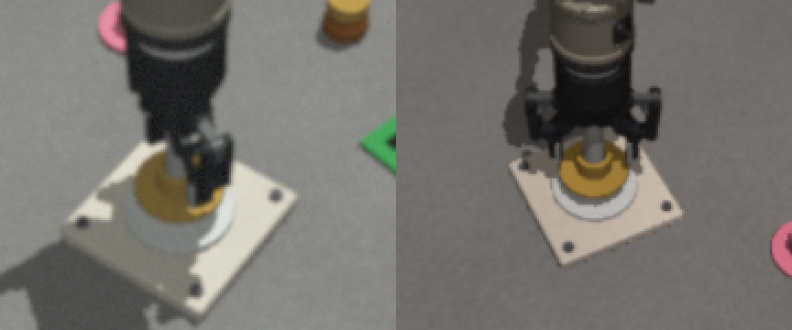

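View pics/w8.png

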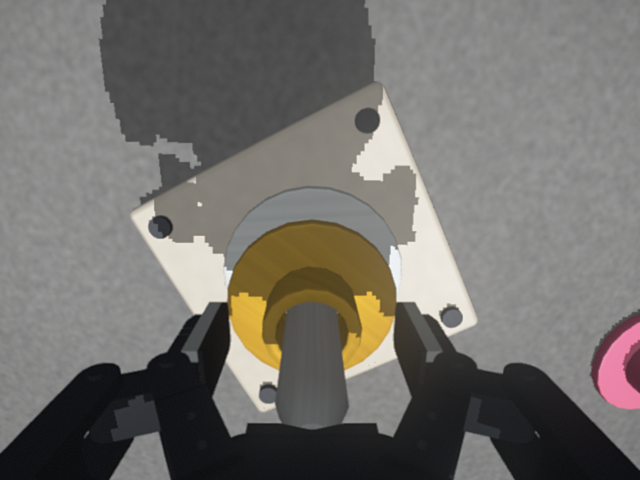

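Brass lies flat on the silver hub: hub top at about 82.6 mm, flange level, post through the hole in both views. I'll retreat straight up and then cross to the blue part.

```bash
python3 -m jog '[0.2,-0.5,0,0,0,0,0, 0.2,-1.5,0,0,0,0,0, 0.2,-3,0,0,0,0,0, 0.2,-5,0,0,0,0,0, 0.2,-7.5,0,0,0,0,0, 0.2,-10,0,0,0,0,0, 0.2,-12.5,0,0,0,0,0, 0.1,-14,0,0,0,0,0, 0,-14.5,0,0,0,0,0, 0,-14.5,0,0,0,0,0]'
python3 -m jog '[0,0,-0.3,-2,0,0,0, 0,0,-1,-5,0,0,0, 0,0,-1.5,-8,0,0,0, 0,0,-2,-11.5,0,0,0, 0,0,-2.5,-15,0,0,0, 0,0,-3,-18.5,0,0,0, 0,0,-3.5,-22,0,0,0, 0,0,-4,-24.5,0,0,0, 0,0,-4.2,-26,0,0,0, 0,0,-4.3,-26.5,0,0,0, 0,0,-4.3,-26.5,0,0,0, 0,0,-4.3,-26.5,0,0,0]'
python3 -m jog '[0,0,0,0,0,0,0,0,0,0,0,0,0,0,0,0,0,0,0,0,0]'
python3 - <<'E'
from h import *
p,d,st=snap("wrist","w9"); print(st["ee_pos"],R.from_quat(st["tool_rot"]).as_matrix().round(3))
m=cv2.inRange(cv2.cvtColor(p,cv2.COLOR_RGB2HSV),(100,120,30),(125,255,255))
vv,uu=np.nonzero(m); P=pts("wrist",np.c_[uu,vv],d,st)
for lo,hi in((28,36),(4,12)):
    Q=P[(P[:,2]>lo)&(P[:,2]<hi)]; print(len(Q),cv2.minEnclosingCircle(Q[:,:2].astype(np.float32)),np.median(Q[:,2]))
g=np.mgrid[0:480,0:640].reshape(2,-1).T[:,::-1]
p,d,st2=snap("scene");
P=pts("scene",g,d); Q=P[(P[:,2]>15)&(P[:,2]<170)&(abs(P[:,0]-690)<80)&(abs(P[:,1]+260)<80)]
Q=Q[Q[:,0]>620];print("bottle",len(Q),Q.min(0),Q.max(0))
E
```

```text
time_s: 12.55
ee_pos: [511.8, -1.0, 212.1]
tool_rot: [0.501, -0.499, -0.499, -0.501]
wrist_force: [0.7, -0.3, -0.1]
opening: 85.3
time_s: 13.55
ee_pos: [553.8, -264.9, 209.3]
tool_rot: [-0.499, 0.5, 0.501, 0.5]
wrist_force: [0.5, 0.1, -0.0]
opening: 85.4
time_s: 13.8
ee_pos: [554.4, -264.8, 210.5]
tool_rot: [0.5, -0.499, -0.5, -0.5]
wrist_force: [-0.1, -0.8, 0.6]
opening: 85.1
[ 554.38280196 -264.82121738  210.5268379 ] [[ 0.    -1.    -0.002]
 [ 0.    -0.002  1.   ]
 [-1.    -0.     0.   ]]
797 ((553.3180541992188, -266.8824462890625), 20.00704002380371) 32.61464060208027
1337 ((553.1028442382812, -267.0768737792969), 29.653470993041992) 8.86396571435506
bottle 959 [ 710.98674448 -260.67823669   15.13131271] [ 759.24408004 -210.84742069  163.04827019]
```

View pics/w9.png

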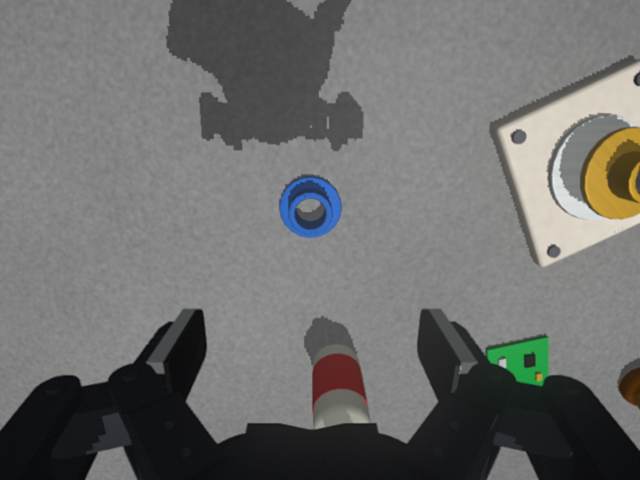

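The wrist view shows the blue part at (310,206), with a hub centre of (553.2, −267). The bottle is 150 mm away (711 mm and beyond). Descending.

```bash
python3 -m jog '[0.2,1.5,0.1,-0.2,0,0,0, 0.2,4,0.1,-0.2,0,0,0, 0.2,7,0.1,-0.2,0,0,0, 0.2,10,0.1,-0.2,0,0,0, 0.2,13,0.1,-0.2,0,0,0, 0.2,15.5,0.1,-0.2,0,0,0, 0.2,17.5,0.1,-0.2,0,0,0, 0.2,18.7,0.1,-0.2,0,0,0, 0.2,19.2,0.1,-0.2,0,0,0, 0.2,19.4,0.1,-0.2,0,0,0, 0.2,19.4,0.1,-0.2,0,0,0, 0.2,19.4,0.1,-0.2,0,0,0]'
python3 -m jog '[0.2,0,0,0,0,0,0,0.2,0,0,0,0,0,0]'
python3 hub.py blue
```

```text
time_s: 14.9
ee_pos: [554.1, -268.4, 17.6]
tool_rot: [0.501, -0.5, -0.499, -0.5]
wrist_force: [-0.2, -0.3, 0.2]
opening: 68.5
time_s: 15.07
ee_pos: [553.8, -268.2, 17.4]
tool_rot: [0.501, -0.5, -0.499, -0.5]
wrist_force: [-0.4, -0.0, 0.1]
opening: 68.4
[ 553.81019996 -268.24417664   17.41197047]
[(-14, 203), (-12, 370), (-10, 3696), (-8, 1010), (-6, 286), (-4, 291), (-2, 299), (0, 312), (2, 310), (4, 342), (6, 343), (8, 382), (10, 388), (12, 530), (14, 2860), (16, 376)]
top 3481 rel tcp [-1.28  1.55] 20.07 z 15.23
fl 5379 rel tcp [-1.34  1.29] 29.51 z -8.52
flange slope [0.0154 0.0017]
```

```bash
python3 -m jog '[0.2,0.1,0.1,0.2,0,0,0, 0.3,0.1,0.1,0.2,0,0,0, 0.4,0.1,0.1,0.2,0,0,0, 0.5,0.1,0.1,0.2,0,0,0, 0.6,0.1,0.1,0.2,0,0,0, 0.7,0.1,0.1,0.2,0,0,0, 0.7,0.1,0.1,0.2,0,0,0, 0.7,0.1,0.1,0.2,0,0,0]' 40
python3 -m jog '[0.7,0,0,0,0,0,0]'
python3 hub.py blue
```

```text
time_s: 15.78
ee_pos: [552.5, -266.0, 15.6]
tool_rot: [0.5, -0.5, -0.5, -0.5]
wrist_force: [-0.3, 0.3, 4.5]
opening: 38.1
time_s: 15.87
ee_pos: [552.5, -266.0, 15.6]
tool_rot: [0.5, -0.5, -0.5, -0.5]
wrist_force: [0.2, 0.3, 4.2]
opening: 37.8
[ 552.45176964 -266.02187254   15.5929546 ]
[(-12, 228), (-10, 406), (-8, 2992), (-6, 615), (-4, 292), (-2, 288), (0, 306), (2, 335), (4, 346), (6, 358), (8, 358), (10, 383), (12, 410), (14, 603), (16, 2939), (18, 244)]
top 3471 rel tcp [ 0.44 -0.95] 20.15 z 17.1
fl 4311 rel tcp [-4.6  -0.63] 28.66 z -6.72
flange slope [ 0.0289 -0.0001]
```

The blue part is gripped (opening 38 mm). Now to lift and carry it.

```bash
python3 -m jog '[0.7,-0.3,0,0,0,0,0, 0.7,-1,0,0,0,0,0, 0.7,-2.5,0,0,0,0,0, 0.7,-4.5,0,0,0,0,0, 0.7,-7,0,0,0,0,0, 0.7,-10,0,0,0,0,0, 0.7,-13,0,0,0,0,0, 0.7,-15.5,0,0,0,0,0, 0.7,-17.2,0,0,0,0,0, 0.7,-18,0,0,0,0,0, 0.7,-18,0,0,0,0,0, 0.7,-18,0,0,0,0,0]'
python3 -m jog '[0.7,0,-0.2,1,0,0,0, 0.7,0,-0.6,3,0,0,0, 0.7,0,-1.1,6,0,0,0, 0.7,0,-1.7,9.5,0,0,0, 0.7,0,-2.3,13,0,0,0, 0.7,0,-2.9,16.5,0,0,0, 0.7,0,-3.5,20,0,0,0, 0.7,0,-4.1,23,0,0,0, 0.7,0,-4.5,25,0,0,0, 0.7,0,-4.7,26.2,0,0,0, 0.7,0,-4.7,26.5,0,0,0, 0.7,0,-4.7,26.5,0,0,0]'
python3 -m jog '[0.7,0,0,0,0,0,0,0.7,0,0,0,0,0,0,0.7,0,0,0,0,0,0]'
python3 tip.py w10; python3 hub.py blue
```

```text
time_s: 16.92
ee_pos: [551.9, -265.7, 194.6]
tool_rot: [-0.5, 0.5, 0.5, 0.5]
wrist_force: [-0.3, 0.2, -1.7]
opening: 37.8
time_s: 17.92
ee_pos: [598.7, -0.3, 194.3]
tool_rot: [-0.5, 0.5, 0.501, 0.499]
wrist_force: [0.8, -0.3, 0.4]
opening: 38.0
time_s: 18.17
ee_pos: [599.0, -2.2, 195.2]
tool_rot: [-0.5, 0.5, 0.5, 0.5]
wrist_force: [1.1, -0.3, -0.5]
opening: 38.1
[599.00193772  -2.23531695 195.20430663] 38.058644346278044 [ 1.08990315 -0.2829305  -0.48565265] [-2.e-04 -1.e-04 -1.e+00]
129 547 [512.01  -1.51] 7.42 132.1 [511.9  -1.6 131.8]
60 1605 [511.11  -2.06] 24.71 82.5 [511.6  -1.9  81.4]
45 62 [512.82  -1.67] 14.16 50.1 [520.4  -5.4  50.1]
24 2106 [511.15  -1.12] 48.13 26.7 [5.108e+02 3.000e-01 2.660e+01]
[599.04338588  -2.1044872  195.29461626]
[(-12, 132), (-10, 329), (-8, 2992), (-6, 568), (-4, 285), (-2, 301), (0, 289), (2, 326), (4, 350), (6, 355), (8, 363), (10, 381), (12, 426), (14, 632), (16, 2907), (18, 232)]
top 3474 rel tcp [ 0.65 -0.65] 20.07 z 17.05
fl 4190 rel tcp [-5.   -0.97] 28.45 z -6.71
flange slope [0.0227 0.0019]
```

View pics/w10.png

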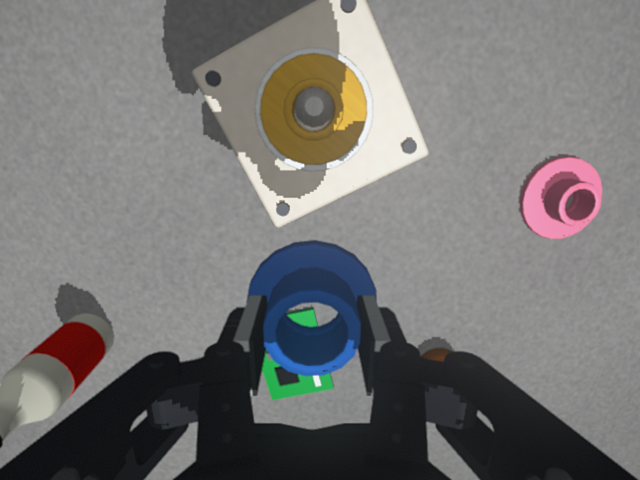

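The wrist view shows the post tip at (314,105), with brass nested concentrically on silver and blue in hand at (312,320). Next I'll move over the post.

```bash
python3 -m jog '[0.7,0,1,0,0,0,0, 0.7,0,2.5,0.1,0,0,0, 0.7,0,4.5,0.1,0,0,0, 0.7,0,6.5,0.1,0,0,0, 0.7,0,8,0.1,0,0,0, 0.7,0,8.8,0.1,0,0,0, 0.7,0,8.8,0.1,0,0,0, 0.7,0,8.8,0.1,0,0,0, 0.7,0,8.8,0.1,0,0,0, 0.7,0,8.8,0.1,0,0,0]'
python3 -m jog '[0.7,0,0,0,0,0,0,0.7,0,0,0,0,0,0,0.7,0,0,0,0,0,0,0.7,0,0,0,0,0,0,0.7,0,0,0,0,0,0]'
```

```text
time_s: 19.1
ee_pos: [512.0, -0.1, 195.2]
tool_rot: [0.5, -0.5, -0.5, -0.5]
wrist_force: [0.1, 1.0, -0.8]
opening: 37.9
time_s: 19.52
ee_pos: [511.2, 0.1, 195.2]
tool_rot: [-0.5, 0.5, 0.5, 0.5]
wrist_force: [-0.9, -0.4, -0.7]
opening: 37.8
```

Settled at (511.2, 0.1). Shift −1 mm in y, then go down.

```bash
python3 -m jog '[0.7,0.5,0,-0.1,0,0,0, 0.7,1.3,0,-0.1,0,0,0, 0.7,2.2,0,-0.1,0,0,0, 0.7,3,0,-0.1,0,0,0, 0.7,3.7,0,-0.1,0,0,0, 0.7,4.2,0,-0.1,0,0,0, 0.7,4.6,0,-0.1,0,0,0, 0.7,5,0,-0.1,0,0,0, 0.7,5.4,0,-0.1,0,0,0, 0.7,5.8,0,-0.1,0,0,0, 0.7,5.8,0,-0.1,0,0,0]'
python3 -c "
from h import *
p,d,st=snap('wrist','w11');print(st['ee_pos'],st['opening'],st['wrist_force'],st['moment'])"
```

```text
time_s: 20.43
ee_pos: [510.8, -0.9, 136.6]
tool_rot: [-0.5, 0.5, 0.5, 0.5]
wrist_force: [-0.1, -0.2, -1.4]
opening: 37.9
[510.79141321  -0.86448219 136.57208496] 37.884313258520024 [-0.05728978 -0.24461762 -1.43806846] [-0.00067404 -0.01180241  0.08025015]
```

View pics/w11.png

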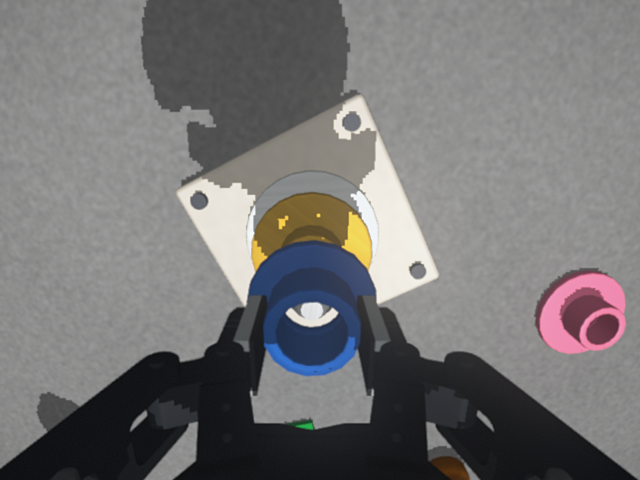

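The post nose is in the blue hole at (312,310), with no contact force. I'll continue down to z ≈ 98.

```bash
python3 -m jog '[0.7,0.4,0,0,0,0,0, 0.7,0.9,0,0,0,0,0, 0.7,1.4,0,0,0,0,0, 0.7,1.9,0,0,0,0,0, 0.7,2.4,0,0,0,0,0, 0.7,2.8,0,0,0,0,0, 0.7,3.1,0,0,0,0,0, 0.7,3.3,0,0,0,0,0, 0.7,3.4,0,0,0,0,0, 0.7,3.4,0,0,0,0,0, 0.7,3.4,0,0,0,0,0]'
python3 -m jog '[0.7,0.1,0,0,0,0,0,0.7,0.2,0,0,0,0,0,0.7,0.3,0,0,0,0,0,0.7,0.3,0,0,0,0,0]'
```

```text
time_s: 21.4
ee_pos: [511.2, -0.9, 103.4]
tool_rot: [0.5, -0.5, -0.5, -0.5]
wrist_force: [0.7, -0.5, -1.5]
opening: 37.7
time_s: 21.73
ee_pos: [511.0, -0.9, 100.1]
tool_rot: [-0.5, 0.5, 0.5, 0.5]
wrist_force: [0.3, -0.3, -0.6]
opening: 37.6
```

```bash
python3 -m jog '[0.7,0.1,0,0,0,0,0,0.7,0.15,0,0,0,0,0,0.7,0.2,0,0,0,0,0,0.7,0.2,0,0,0,0,0,0.7,0.2,0,0,0,0,0]'
python3 -m jog '[0.7,0.05,0,0,0,0,0,0.7,0.05,0,0,0,0,0,0.7,0.05,0,0,0,0,0]'
```

```text
time_s: 22.15
ee_pos: [511.1, -0.9, 98.3]
tool_rot: [-0.5, 0.5, 0.5, 0.5]
wrist_force: [1.1, -0.1, -1.1]
opening: 38.1
time_s: 22.4
ee_pos: [511.1, -0.9, 97.8]
tool_rot: [-0.5, 0.5, 0.5, 0.5]
wrist_force: [-0.1, 0.4, 0.0]
opening: 38.2
```

```bash
python3 -m jog '[0.7,0.05,0,0,0,0,0,0.7,0.05,0,0,0,0,0,0.7,0.05,0,0,0,0,0]'
python3 -m jog '[0.7,0.03,0,0,0,0,0,0.7,0.03,0,0,0,0,0,0.7,0.03,0,0,0,0,0]'
```

```text
time_s: 22.65
ee_pos: [511.2, -0.9, 97.6]
tool_rot: [0.5, -0.5, -0.5, -0.5]
wrist_force: [-1.2, -0.3, 2.2]
opening: 37.9
time_s: 22.9
ee_pos: [511.3, -0.9, 97.5]
tool_rot: [0.5, -0.5, -0.5, -0.5]
wrist_force: [-1.8, -0.2, 5.2]
opening: 37.9
```

The blue part has seated at z 97.5 with 5 N. I'll release it and look.

```bash
python3 -m jog '[0.45,0,0,0,0,0,0,0.4,0,0,0,0,0,0,0.35,0,0,0,0,0,0,0.3,0,0,0,0,0,0,0.2,0,0,0,0,0,0,0.2,0,0,0,0,0,0]' 20
python3 hub.py blue
python3 -m jog '[0.2,-0.5,0,0,0,0,0, 0.2,-1.5,0,0,0,0,0, 0.2,-3,0,0,0,0,0, 0.2,-5,0,0,0,0,0, 0.2,-7.5,0,0,0,0,0, 0.2,-10,0,0,0,0,0, 0.1,-11.5,0,0,0,0,0, 0.1,-12,0,0,0,0,0]'
python3 -m jog '[0,0,-2,0,0,0,0, 0,0,-5,0,0,0,0, 0,0,-8,0,0,0,0, 0,0,-8.8,0,0,0,0,0,0,-8.8,0,0,0,0,0,0,-8.8,0,0,0,0,0,0,-8.8,0,0,0,0,0,0,-8.8,0,0,0,0]'
python3 tip.py w12
python3 - <<'E'
from h import *
snap('side','s12');snap('scene','c12')
a=cv2.imread('pics/s12.png')[180:330,220:400];b=cv2.imread('pics/c12.png')[170:320,230:410]
cv2.imwrite('pics/m12.png',cv2.resize(np.hstack([a,b]),None,fx=2.2,fy=2.2,interpolation=3))
p,d,st=snap('wrist'); hsv=cv2.cvtColor(p,cv2.COLOR_RGB2HSV)
for n,lo,hi in(("blue",(100,120,30),(125,255,255)),("brass",(14,100,30),(28,255,255))):
    vv,uu=np.nonzero(cv2.inRange(hsv,lo,hi)); P=pts("wrist",np.c_[uu,vv],d,st); P=P[np.hypot(P[:,0]-511,P[:,1]+1)<48]
    for z in (58,90,114):
        Q=P[abs(P[:,2]-z)<3]
        if len(Q)>30:
            s=np.linalg.lstsq(np.c_[Q[:,:2]-[511,-1],np.ones(len(Q))],Q[:,2],rcond=None)[0]
            print(n,z,len(Q),cv2.minEnclosingCircle(Q[:,:2].astype(np.float32)),np.median(Q[:,2]),s.round(4))
E
```

```text
time_s: 23.4
ee_pos: [511.1, -0.9, 96.9]
tool_rot: [-0.5, 0.5, 0.5, 0.5]
wrist_force: [-0.1, 0.1, 0.4]
opening: 68.1
[511.11234463  -0.9307735   96.87642488]
[(-10, 117), (-8, 2202), (-6, 2111), (-4, 146), (-2, 121), (0, 145), (2, 150), (4, 160), (6, 162), (8, 161), (10, 187), (12, 179), (14, 213), (16, 1897), (18, 1150)]
top 3061 rel tcp [ 0.91 -0.99] 20.23 z 17.8
fl 4599 rel tcp [ 0.21 -0.84] 29.39 z -5.99
flange slope [0.0097 0.001 ]
time_s: 24.12
ee_pos: [512.5, -1.1, 220.8]
tool_rot: [0.502, -0.499, -0.498, -0.501]
wrist_force: [0.7, -0.1, -0.4]
opening: 76.8
time_s: 24.78
ee_pos: [598.1, -0.8, 217.2]
tool_rot: [-0.5, 0.5, 0.5, 0.5]
wrist_force: [-0.3, -0.6, 0.0]
opening: 85.3
[598.07986645  -0.82553422 217.18133976] 85.28736347917572 [-0.29499304 -0.57020664  0.03275154] [-6.e-04  1.e-04 -1.e+00]
129 428 [511.76  -1.37] 7.33 132.3 [511.9  -1.6 132. ]
60 3120 [511.    -1.99] 24.99 112.7 [510.5  -2.1 103.1]
45 51 [512.9   -1.65] 13.97 50.3 [520.9  -6.3  50.1]
24 1918 [511.58  -1.23] 48.21 26.7 [510.4   0.7  26.7]
blue 90 2047 ((512.165771484375, -1.5009140968322754), 29.120527267456055) 90.73175826009714 [-5.00000e-04  2.00000e-04  9.07474e+01]
blue 114 1349 ((512.2713012695312, -1.760203242301941), 20.043903350830078) 114.58621767034137 [1.400000e-03 6.600000e-03 1.145419e+02]
brass 58 1725 ((511.6239013671875, -1.7099016904830933), 38.3074951171875) 58.72209843572671 [1.20000e-03 1.20000e-03 5.87321e+01]
```

View pics/m12.png

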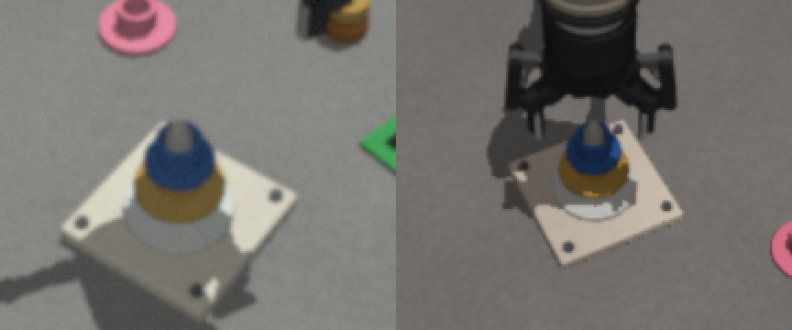

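View pics/w12.png

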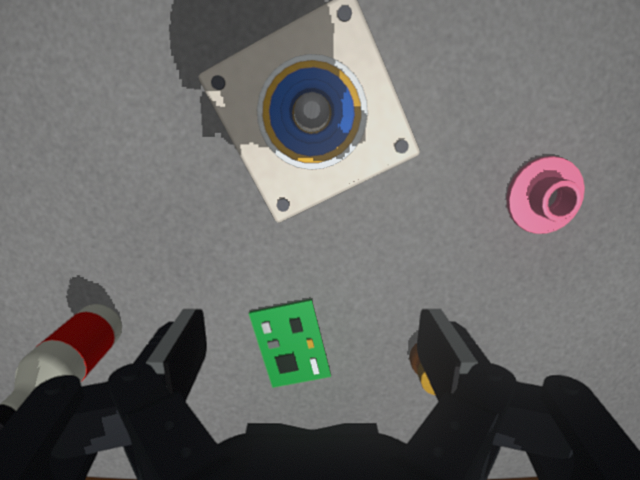

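View pics/c12.png

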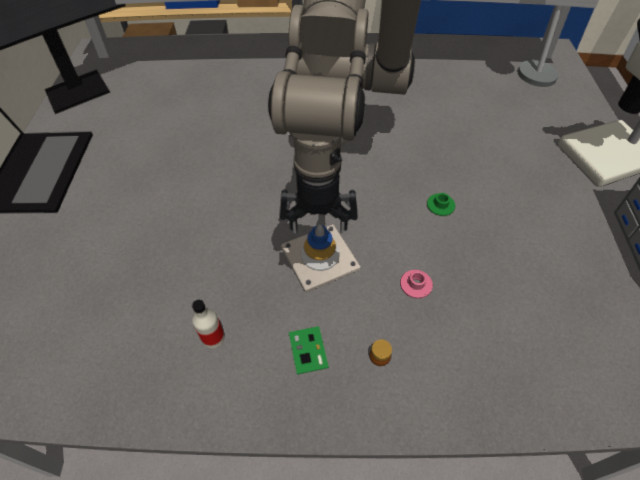

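All views show silver, brass and blue nested concentrically (wrist view 312,112), with the bystanders and look-alikes at their first pixels and the gripper clear. I'll hand it in.

```bash
python3 -m jog '[0,0,0,0,0,0,0,0,0,0,0,0,0,0,0,0,0,0,0,0,0]'; python3 -c "
from station import *
job_done()"
```

```text
time_s: 25.23
ee_pos: [599.1, -0.9, 217.1]
tool_rot: [0.5, -0.5, -0.5, -0.5]
wrist_force: [-0.5, -0.1, 0.6]
opening: 85.5
the job is handed in; nothing more can be done
```

The brass spacer and then the blue one are threaded flange down onto the post above the silver one, and the job was handed in at about 25 s. Each was lowered in the grip until it touched the part below (about 5–7 N measured at the wrist) and only then released.

- **Heights and level:** the last wrist measurement put the brass flange top at 58.7 mm (nominal 58), the blue flange top at 90.7 mm (nominal 90) and the blue hub top at 114.6 mm (nominal 114). The camera reads about 0.7 mm high throughout, so all three agree. Both flange faces measured level within about 0.1°. The blue hub top's smaller ring read 0.4°.
- **Position:** both spacers are within about 1 mm of the post axis. The silver spacer's centre reads the same as at the start, within 0.5 mm.
- **Everything else:** the bottle, jar, circuit board and the green and pink look-alikes appear at their starting positions in the scene picture; I did not re-measure them. The gripper stands clear of everything.
- **Corrected on the way:** the brass approach was first about 4 mm off because I read the pose before the arm had settled. I fixed that before closing the gripper, and no check was still failing at hand-in.

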